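# Open the extraction damper fully and start the fan

### The job

Get the bench extraction ready for sanding: with your fingertips push the red-handled damper lever on top of the duct from shut, on past the half-open click, until it clicks home at the fully open stop and lies along the duct, then press the green start button on the switch box right down and let it spring back. Do not start the fan before the damper is fully open, and keep off the red stop button. Only push and press: do not take the lever between your fingers or pick anything up, and leave the jars, cup, tools and carving where they are.

Things in the scene. Friction and masses are not known exactly. Their poses are not given: they have to be found in the camera images.
- extractor: Fixed bench extraction: 100 mm silver duct (axis 105 mm, top 155 mm above the bench), grey bell hood (mouth 206 mm across, 170 mm from the spindle) at one end, bend down through the bench at the other. Origin on the bench below the damper spindle; +y along the duct to the bend, -y to the hood. Varies by 7 to 14 cm and 20 degrees. A quarter plate of 55 mm radius, top at 176 mm, is under the lever.
- lever (a joint): Angle of the damper lever about its upright spindle, rad: 0 shut (points along the extractor's -x, across the duct, to the robot), growing counter-clockwise from above, to 1.571 fully open (hard stop, along the duct, points to the hood). Clicks at 0, 0.785 (half) and 1.571; let go in between it tips into the nearer click (divides at 0.39 and 1.18). 5 to 9 N at mid handle passes a click.
- lever_grip (a point): Middle of the red handle, 100 mm from the spindle axis: a bar 75 mm long (62 to 138 mm from the axis), 22 wide, 24 high, 187 to 212 mm above the bench. Below it: only the bench when shut, the duct top 32 mm lower when open. Its x axis points from the handle to the spindle, z up, y across the handle; it opens towards its own -y, so it is pushed on its +y face.
- lever_pivot (a point): Point on the damper's upright spindle axis, at the height of lever_grip (about 200 mm above the bench); a wing nut stands 18 mm higher.
- switch: Fixed start/stop switch box of the fan: grey, 74 x 118 mm, 53 mm high, on a 110 mm long foot plate, origin under its centre on the bench. Green button at its +y end, red at its -y end, 52 mm apart. It stands to the robot's right, nearer or farther, turned up to 30 degrees.
- start (a joint): How far the green start button is pressed, m: 0 released, 0.006 bottomed. It is a spring button (4.5 N at full travel); it counts as pressed from 0.0045.
- start_top (a point): Centre of the top of the green start button, 27 mm across, 10 mm proud of the box when released, about 63 mm above the bench. Pressed straight down.
- stop (a joint): How far the red stop button is pressed, m: 0 released, 0.006 bottomed. To be left alone.
- stop_top (a point): Centre of the top of the red stop button, 27 mm across, about 66 mm above the bench.
- corbel: Loose carved wooden scroll ornament, 60 x 85 mm, 64 mm high, in front of the hood's mouth; origin under its centre. Leave alone.
- pigment_jar: Loose glass jar with a brown lid, 58 mm across, 65 mm high, beside the duct on the robot's side; origin under its centre. Leave alone.
- filler_jar: Loose glass jar with a white lid, 58 mm across, 65 mm high, near the switch box; origin under its centre. Leave alone.
- cup: Loose clear plastic cup, 72 mm across, 80 mm high; origin under its centre. Leave alone.
- brush: Loose brush lying on the bench close before the robot. Leave alone.
- spatula: Loose spatula lying on the bench between the cup and the switch box. Leave alone.
- hammer: Loose hammer lying on the bench ahead of the robot to its left. Leave alone.

How it is judged:
By the outcome, as a careful person would: the job done as asked, in the order asked, and still so for the second after the job is handed in, with the robot touching nothing.
It also fails if it takes over 48 s, if anything falls off the work surface, if the arm or the gripper's body presses on something with over 40 N, if the wrist force passes 120 N, or if a joint passes its speed limit or range.

### The arm

A 6-joint arm with a two-finger parallel gripper is mounted at the origin on the work surface. World frame = base frame: x ahead of the robot, y to its left, z up, the work surface at z = 0. Lengths are in m, angles in rad, forces in N, time in s.
With the tool pointing down it reaches from about 0.25 to 0.725 m from the base axis. Payload 9.7 kg.
Tool frame: the origin (TCP) lies where the fingers leave the gripper's body, on its centre line; the fingertips stand 73 mm ahead of it and the grasp point (between the pads) lies 54 mm ahead of it; z points along the fingers, y is the direction in which the jaws open and shut (so a half turn about z gives the same grasp; the last joint's range is limited). The gripper opens to 85 mm and grips with 20 to 120 N. Pads are 22 mm wide; open, the fingers measure 114 mm over their backs; the gripper's body (76 mm by 85 mm) begins 54 mm behind the grasp point. The pads swing forward as they close: fully open they stand 13 mm farther back than shut.
Start: joints at [1.305, 0.087, 0.176, 1.66, 0, 1.571], TCP at [0.144, 0.531, 0.304] pointing down, gripper open.
Joint ranges: [-3.13, 3.13], [-0.85, 1.81], [-1.15, 1.24], [-2.2, 2.28], [-1.44, 1.52], [-3.14, 3.14]. Speed limits (rad/s): [2.22, 2.22, 2.57, 3.14, 3.14, 3.14].

### API

Orientations are given as a unit quaternion [w, x, y, z].
In Python, from cell import state, camera, camera_model, finish_job gives the robot as it stands. The module is installed in compiled form; this text tells all that it offers.
- The arm moves only by the tool step_arm, never from a script. Its argument "motion" is a list of rows, each a list of 3 entries, a list of its own where there are three numbers: the shift along the world's x, y, z in cm, then the turn, a rotation vector about the world's x, y, z in rad, then the opening, from 0 (shut) to 1 (fully open). In form: [[[tx, ty, tz], [rx, ry, rz], claw], ...]. A call has 1 to 8 rows; each row shifts and turns the commanded pose from where the row before left it; what a row does not reach is not made up. A row lasts 1/10 s, in which the tool goes at most 50 mm and 8.59 degrees, less where a joint would pass 70% of its speed; a pose out of reach is approached as far as the arm can. A call with a gripper value outside its range is refused whole. The fingers move at their own pace and stop on an object; the grip force is fixed at half the most. Time passes only in rows, so rows that do not move let the fingers close. It gives the time, the measured TCP pose, the force and the opening at its end, in the units of the state.
- state(): the state, without advancing time (a new reading comes with each control period).
- camera(name): name is "scene" or "top" or "wrist"; returns (picture, depth): 420x560x3 uint8, red, green, blue; 420x560 float32, m along the optical axis (not along the pixel's ray), 0 where there is no reading.
- camera_model(name): a dict with "fx", "fy", "cx", "cy" (pixels), "cam_to_world" (4x4, takes a point from camera to world coordinates); the wrist camera has in their place "mount" (4x4, takes a point from camera to tool coordinates, whose origin is the TCP and whose axes are the flange's). Camera axes: x right, y down, z forward; pixel columns grow to the right and rows downward; lengths in m; the calibration is good to about 2 mm. A picture is of the moment at which its call begins: read the wrist's pose just before it. camera_model takes no time and is no camera call.
- finish_job(): hands the job in, once; it reports no verdict.
The state is a dict: "clock": time; "q": joint angles; "qvel": joint speeds; "tau": joint torques, N m; "tcp_pos": TCP position; "orientation": TCP orientation; "wrist_force": force on the tool from outside, world axes, zero at the start; "moment": the same for the moment, N m; "grip_width": finger opening in m.
Only numpy, scipy, OpenCV 4.12 (cv2) and the standard library are available. Lean on these libraries where they do the work, as an engineer would, in place of code of your own. Each camera call takes 0.05 s, during which the arm holds its last target.

## Working session

There is one attempt and no reset: what is moved stays moved. The work goes in short steps, Python scripts to look and compute and a tool call to move; the robot and the scene stay as the last step left them, time stands still between calls to the robot, and variables do not carry over. Pictures are saved under pics/ and viewed, and the job is handed in when it is done.

Besides the shell and the picture viewer there is one more tool, called after ">>>" in YAML: its name, and indented under it one key for each argument. step_arm: Moves the arm, as the interface text tells. Its arguments: {"type":"object","properties":{"motion":{"type":"array","items":{"type":"array"}}},"required":["motion"]}

```bash
mkdir -p pics; python3 - <<'E'
from cell import *
import cv2,numpy as np
s=state();print(s)
for n in("scene","top"):
    p,d=camera(n);cv2.imwrite(f"pics/{n}0.png",p[:,:,::-1]);np.savez(f"{n}0.npz",p=p,d=d,**{k:np.array(v) for k,v in camera_model(n).items()})
    print(camera_model(n))
E
```

```text
{'clock': 0.0, 'q': array([ 1.30499965e+00,  8.74412467e-02,  1.75107182e-01,  1.65982592e+00,
       -1.52876964e-05,  1.57080666e+00]), 'qvel': array([ 0.00083063,  0.00059591, -0.00086738, -0.0024612 , -0.0006435 ,
        0.00301451]), 'tau': array([ 9.78157404e-04, -5.20388567e+01,  4.64802682e+01,  1.62617338e-02,
        8.89559283e-05,  1.52024313e-05]), 'tcp_pos': array([0.1444361 , 0.53053831, 0.30317954]), 'orientation': array([-8.27677048e-05,  1.32512560e-01,  9.91181092e-01, -6.76831468e-04]), 'wrist_force': array([-0.18194838,  0.1927267 , -0.41095581]), 'moment': array([ 0.0325104 ,  0.00414985, -0.01924775]), 'grip_width': 0.08506447708424893}
{'fx': 454.5392124326836, 'fy': 454.5392124326836, 'cx': 289.42766425951066, 'cy': 209.8417977206982, 'cam_to_world': array([[-0.33166334,  0.65071407, -0.68305975,  1.27012189],
       [ 0.94337606,  0.22384492, -0.24481638,  0.23600482],
       [-0.006406  , -0.72557884, -0.68810923,  0.86458636],
       [ 0.        ,  0.        ,  0.        ,  1.        ]])}
{'fx': 427.6873756112427, 'fy': 427.6873756112427, 'cx': 284.4468381834076, 'cy': 213.18910478975002, 'cam_to_world': array([[ 0.00979741, -0.99255004,  0.12144307,  0.39041217],
       [-0.99990072, -0.01095444, -0.00886337,  0.00710455],
       [ 0.01012767, -0.12134418, -0.99255883,  1.29353579],
       [ 0.        ,  0.        ,  0.        ,  1.        ]])}
```

View pics/top0.png

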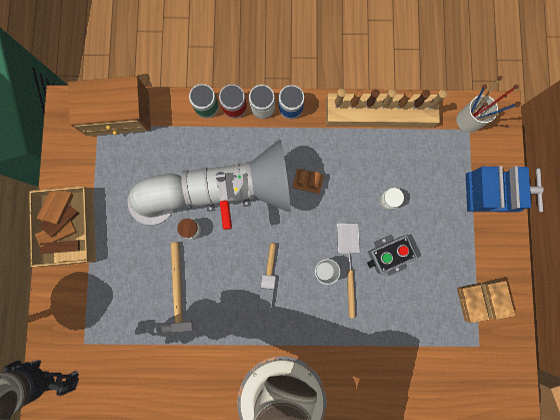

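View pics/scene0.png

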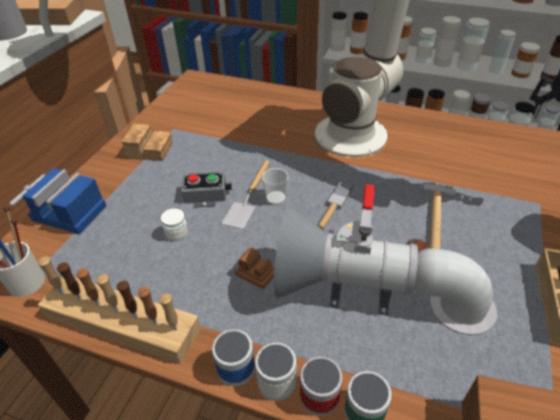

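The top view shows the red handle at about (226,216), spindle near (222,185), hood to the right, corbel at (308,180), pigment jar at (188,229), green button at (387,258), red at (403,251), and cup at (327,271). Next I'll measure these.

```bash
cat > h.py <<'E'
import numpy as np,cv2
def ray(m,u,v,z):
    T=m['cam_to_world'];d=T[:3,:3]@np.array([(u-m['cx'])/m['fx'],(v-m['cy'])/m['fy'],1.]);o=T[:3,3]
    return o+d*(z-o[2])/d[2]
def cloud(m,d):
    v,u=np.mgrid[:d.shape[0],:d.shape[1]];T=m['cam_to_world']
    P=np.stack([(u-m['cx'])/m['fx']*d,(v-m['cy'])/m['fy']*d,d],-1)
    return P@T[:3,:3].T+T[:3,3]
def masks(p):
    h=cv2.cvtColor(p,cv2.COLOR_RGB2HSV);H,S,V=h[...,0],h[...,1],h[...,2]
    return {'red':(((H<6)|(H>174))&(S>190)&(V>110)).astype(np.uint8),'green':((H>45)&(H<85)&(S>120)&(V>80)).astype(np.uint8)}
E
python3 - <<'E'
from h import *
for n in('top','scene'):
    m=np.load(n+'0.npz');p,d=m['p'],m['d'];C=cloud(m,d)
    for k,M in masks(p).items():
        N,L,st,ce=cv2.connectedComponentsWithStats(M)
        for i in range(1,N):
            if st[i,4]<20: continue
            q=C[(L==i)&(d>0)];print(n,k,ce[i].round(1),st[i],np.median(q,0).round(4),'zmax',np.percentile(q[:,2],90).round(3))
            if n=='top' or 1:
                for z in (.063,.066,.212): print('   z',z,ray(m,*ce[i],z).round(4))
    # big
p=np.load('top0.npz')['p'];cv2.imwrite('pics/zt.png',cv2.resize(p[130:300,120:320,::-1],None,fx=4,fy=3.5,interpolation=cv2.INTER_CUBIC)[:600])
p=np.load('scene0.npz')['p'];cv2.imwrite('pics/zs.png',cv2.resize(p[150:300,270:470,::-1],None,fx=4,fy=4,interpolation=cv2.INTER_CUBIC))
E
```

```text
top red [503.2  95.3] [494  88  20  15  27] [ 0.8673 -0.6106  0.1529] zmax 0.183
   z 0.063 [ 0.9063 -0.6601  0.063 ]
   z 0.066 [ 0.9051 -0.6585  0.066 ]
   z 0.212 [ 0.8439 -0.5793  0.212 ]
top red [225.1 214.5] [220 201  11  28 223] [0.5186 0.1484 0.2117] zmax 0.215
   z 0.063 [0.5354 0.1678 0.063 ]
   z 0.066 [0.535  0.1675 0.066 ]
   z 0.212 [0.5178 0.1484 0.212 ]
top red [403.  250.2] [399 246   9   9  65] [ 0.4379 -0.3454  0.0657] zmax 0.068
   z 0.063 [ 0.4374 -0.3459  0.063 ]
   z 0.066 [ 0.4372 -0.3451  0.066 ]
   z 0.212 [ 0.4317 -0.3032  0.212 ]
top green [386.6 257.6] [382 254  10   9  68] [ 0.4148 -0.2987  0.0627] zmax 0.066
   z 0.063 [ 0.4158 -0.2983  0.063 ]
   z 0.066 [ 0.4157 -0.2976  0.066 ]
   z 0.212 [ 0.4127 -0.2614  0.212 ]
scene red [192.6 177.7] [189 176   8   5  32] [ 0.4426 -0.3443  0.0659] zmax 0.067
   z 0.063 [ 0.4395 -0.3464  0.063 ]
   z 0.066 [ 0.4426 -0.3442  0.066 ]
   z 0.212 [ 0.5939 -0.2382  0.212 ]
scene red [368.1 196.4] [364 186  10  22 171] [0.5274 0.1497 0.2115] zmax 0.213
   z 0.063 [0.3582 0.1303 0.063 ]
   z 0.066 [0.3616 0.1307 0.066 ]
   z 0.212 [0.5277 0.15   0.212 ]
scene green [211.6 176.7] [208 174   8   7  43] [ 0.4181 -0.2987  0.063 ] zmax 0.066
   z 0.063 [ 0.4185 -0.2983  0.063 ]
   z 0.066 [ 0.4217 -0.2963  0.066 ]
   z 0.212 [ 0.5768 -0.199   0.212 ]
```

```bash
ls pics
```

```text
scene0.png
top0.png
zs.png
zt.png
```

View pics/zt.png

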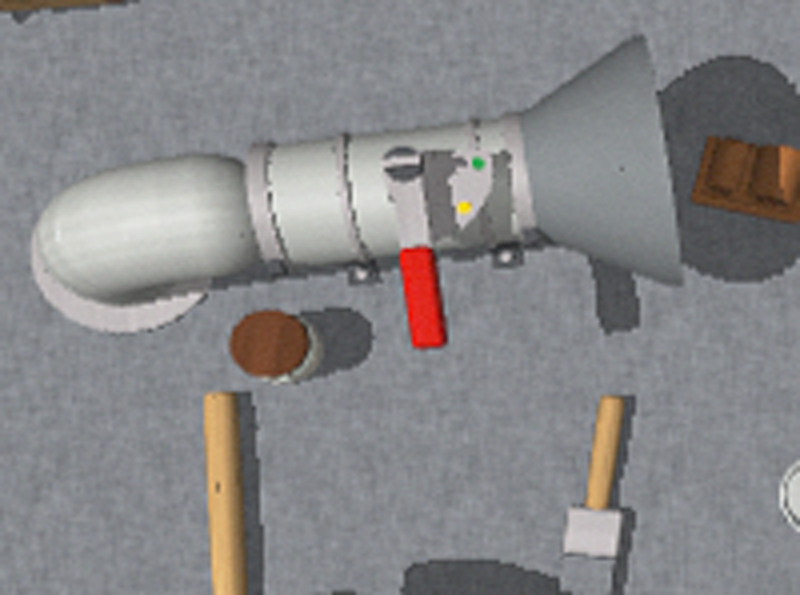

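View pics/zs.png

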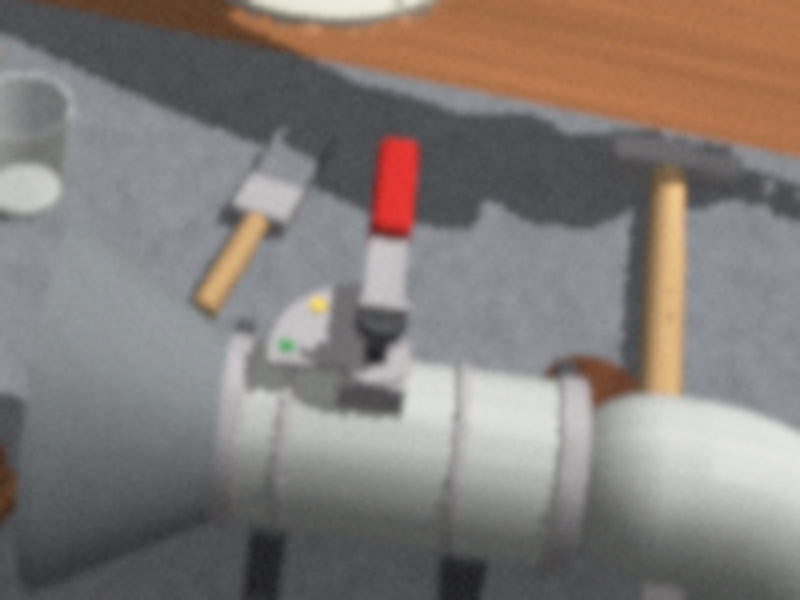

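The zooms show the lever pointing at the robot with the handle's left side facing the jar (that is the +y face). The green dot marks fully open on the hood side. I'll work out the pivot and the lever direction.

```bash
python3 - <<'E'
from h import *
for n,(u,v) in (('top',(120+403/4,130+163/3.5)),('scene',(270+380/4,150+322/4))):
    m=np.load(n+'0.npz');p,d=m['p'],m['d'];C=cloud(m,d)
    M=masks(p)['red']>0
    q=C[M&(C[...,2]>.208)&(C[...,2]<.217)&(abs(C[...,1]-.15)<.1)]
    rc=cv2.minAreaRect((q[:,:2]*1000).astype(np.float32));print(n,len(q),rc,np.round(cv2.boxPoints(rc)))
    print(' nut',ray(m,u,v,.215),C[int(v),int(u)])
    # hood/duct: top points of duct z>.15
    for nm,(lo,hi) in dict(duct=(.145,.160)).items():
        k=(C[...,2]>lo)&(C[...,2]<hi)&(C[...,0]>.45)&(C[...,0]<.75)&(C[...,1]>.05)&(C[...,1]<.40)
        Q=C[k];a=cv2.fitLine(Q[:,:2].astype(np.float32),cv2.DIST_HUBER,0,.01,.01).ravel();print(nm,len(Q),a)
    k=(C[...,2]>.16)&(C[...,0]>.45)&(C[...,0]<.75)&(C[...,1]<.10)&(C[...,1]>-.1);Q=C[k];print('hood',Q.min(0),Q.max(0))
m=np.load('top0.npz');C=cloud(m,m['d'])
for nm,uv in dict(jar=(188,229),cup=(327,271),corb=(308,180),filler=(394,198)).items(): print(nm,C[uv[1],uv[0]].round(3), ray(m,*uv,.065).round(3))
E
```

```text
top 212 ((517.7192993164062, 148.9047393798828), (71.15431213378906, 19.893308639526367), 7.96578311920166) [[481. 154.]
 [484. 134.]
 [554. 144.]
 [552. 164.]]
 nut [0.61514113 0.16169367 0.215     ] [0.61568822 0.1630176  0.21939283]
duct 1889 [ 0.16578755 -0.9861615   0.6061801   0.22722057]
hood [ 0.55915712 -0.01491052  0.16001564] [0.72714419 0.09880949 0.21087205]
scene 165 ((525.3485107421875, 149.7198028564453), (66.97293090820312, 17.29225730895996), 8.218801498413086) [[491. 153.]
 [493. 136.]
 [560. 146.]
 [557. 163.]]
 nut [0.63269916 0.16602617 0.215     ] [0.62367454 0.16488263 0.20719532]
duct 2921 [ 0.21795261 -0.97595936  0.6361771   0.16328445]
hood [ 0.56906066 -0.01286263  0.16005841] [0.73212463 0.09758456 0.20941208]
jar [0.492 0.274 0.061] [0.492 0.273 0.065]
cup [ 0.375 -0.133  0.008] [ 0.376 -0.127  0.065]
corb [ 0.641 -0.072  0.054] [ 0.639 -0.072  0.065]
filler [ 0.59  -0.324  0.06 ] [ 0.589 -0.323  0.065]
```

>>> step_arm:
  motion:
    - [[3.4,-3.0,0],[0,0,0.1],0]
    - [[3.4,-3.0,0],[0,0,0.1],0]
    - [[3.4,-3.0,0],[0,0,0.1],0]
    - [[3.4,-3.0,0],[0,0,0.1],0]
    - [[3.4,-3.0,0],[0,0,0],0]
    - [[3.4,-3.0,0],[0,0,0],0]
    - [[3.4,-3.0,0],[0,0,0],0]
    - [[3.4,-3.0,0],[0,0,0],0]

```text
clock: 0.9
tcp_pos: [0.4175, 0.2891, 0.3037]
orientation: [-0.0, -0.067, 0.998, -0.0]
wrist_force: [0.8, 0.6, -0.4]
grip_width: 0.0002
```

```bash
python3 - <<'E'
from h import *
# hood profile along the axis, at lateral offsets
m=np.load('top0.npz');C=cloud(m,m['d']);P=np.array([.6205,.163]);a=.141
e=np.array([np.sin(a),-np.cos(a)]);l=np.array([-np.cos(a),-np.sin(a)])
A=(C[...,:2]-P)@e;B=(C[...,:2]-P)@l;ok=m['d']>0
for r in range(50,180,10):
    print(r,[ (b,round(float(np.max(C[...,2][k])),3)) for b in(0,15,30,45) if (k:=ok&(abs(A-r/1000)<.005)&(abs(B-b/1000)<.008)).any()])
E
```

```text
50 [(0, 0.182), (15, 0.183), (30, 0.18), (45, 0.145)]
60 [(0, 0.162), (15, 0.159), (30, 0.157), (45, 0.147)]
70 [(0, 0.163), (15, 0.165), (30, 0.156), (45, 0.147)]
80 [(0, 0.164), (15, 0.162), (30, 0.159), (45, 0.153)]
90 [(0, 0.171), (15, 0.168), (30, 0.165), (45, 0.157)]
100 [(0, 0.176), (15, 0.174), (30, 0.17), (45, 0.161)]
110 [(0, 0.18), (15, 0.181), (30, 0.179), (45, 0.173)]
120 [(0, 0.187), (15, 0.185), (30, 0.182), (45, 0.178)]
130 [(0, 0.191), (15, 0.192), (30, 0.19), (45, 0.183)]
140 [(0, 0.2), (15, 0.198), (30, 0.196), (45, 0.19)]
150 [(0, 0.206), (15, 0.206), (30, 0.2), (45, 0.197)]
160 [(0, 0.208), (15, 0.211), (30, 0.207), (45, 0.2)]
170 [(0, 0.209), (15, 0.208), (30, 0.21), (45, 0.201)]
```

>>> step_arm:
  motion:
    - [[2.8,-2.3,0],[0,0,0],0]
    - [[2.8,-2.3,0],[0,0,0],0]
    - [[2.8,-2.3,0],[0,0,0],0]
    - [[2.8,-2.4,0],[0,0,0],0]
    - [[0,0,0],[0,0,0],0]

```text
clock: 1.4
tcp_pos: [0.5308, 0.1951, 0.3026]
orientation: [-0.001, -0.065, 0.998, -0.001]
wrist_force: [-0.3, 0.6, 0.2]
grip_width: 0.0002
```

```bash
python3 - <<'E'
from cell import *
import cv2,numpy as np
print(state()['tcp_pos'])
p,d=camera("scene");cv2.imwrite("pics/s1.png",cv2.resize(p[60:260,270:470,::-1],None,fx=3,fy=3))
np.savez("scene1.npz",p=p,d=d,**{k:np.array(v) for k,v in camera_model("scene").items()})
E
```

```text
[0.53077853 0.19509934 0.30260981]
```

View pics/s1.png

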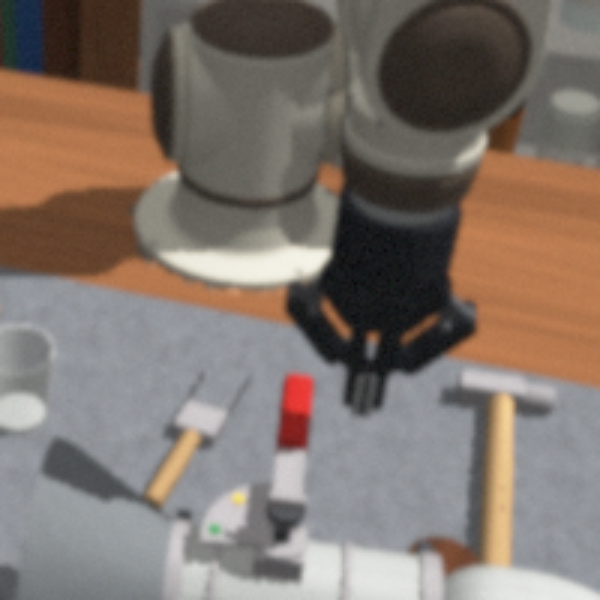

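The fingers are closed and sit to the left of the red handle, with the tip at zoom (365,410), full-frame (391.7,196.7). The finger linkages spread out well above the tips. I'll check the tip height.

```bash
python3 - <<'E'
from h import *
m=np.load('scene1.npz')
for z in(.215,.22,.225,.23,.235):print(z,ray(m,391.7,196.7,z))
C=cloud(m,m['d']);Q=C[(abs(C[...,0]-.53)<.03)&(abs(C[...,1]-.195)<.02)&(C[...,2]>.15)]
print(np.percentile(Q[:,2],[0,1,5,10]), Q[Q[:,2]<.25].min(0),Q[Q[:,2]<.25].max(0))
E
```

```text
0.215 [0.51567439 0.19808655 0.215     ]
0.22 [0.52148153 0.19837841 0.22      ]
0.225 [0.52728867 0.19867027 0.225     ]
0.23 [0.53309581 0.19896214 0.23      ]
0.235 [0.53890294 0.199254   0.235     ]
[0.23145381 0.23543879 0.24293855 0.25131421] [0.53352073 0.18153049 0.23145381] [0.54447812 0.20853604 0.24958413]
```

```bash
python3 - <<'E'
import numpy as np
P=np.array([.6205,.163]);cur=np.array([.5308,.1951])
def f(t):
    a=.141+t;return P+.085*np.array([-np.cos(a),-np.sin(a)])-.0245*np.array([np.sin(a),-np.cos(a)])
for t in np.r_[-.1,0,np.arange(.1,1.55,.1),1.571,1.6,1.65]:
    n=f(t);print(round(t,2),n.round(4),((n-cur)*100).round(2));cur=n
E
```

```text
-0.1 [0.5346 0.184 ] [ 0.38 -1.11]
0.0 [0.5329 0.1753] [-0.17 -0.87]
0.1 [0.5321 0.1665] [-0.08 -0.88]
0.2 [0.5322 0.1577] [ 0.01 -0.88]
0.3 [0.5332 0.1489] [ 0.1  -0.88]
0.4 [0.535  0.1402] [ 0.18 -0.86]
0.5 [0.5377 0.1318] [ 0.27 -0.84]
0.6 [0.5412 0.1237] [ 0.35 -0.81]
0.7 [0.5456 0.116 ] [ 0.43 -0.77]
0.8 [0.5506 0.1087] [ 0.51 -0.72]
0.9 [0.5564 0.102 ] [ 0.58 -0.67]
1.0 [0.5628 0.0959] [ 0.64 -0.61]
1.1 [0.5698 0.0905] [ 0.7  -0.54]
1.2 [0.5773 0.0858] [ 0.75 -0.47]
1.3 [0.5852 0.0819] [ 0.79 -0.39]
1.4 [0.5935 0.0788] [ 0.83 -0.31]
1.5 [0.602  0.0765] [ 0.85 -0.23]
1.57 [0.6082 0.0754] [ 0.62 -0.11]
1.6 [0.6108 0.0751] [ 0.25 -0.03]
1.65 [0.6152 0.0747] [ 0.44 -0.04]
```

>>> step_arm:
  motion:
    - [[0,0,-1.7],[0,0,0],0]
    - [[0,0,-1.7],[0,0,0],0]
    - [[0,0,0],[0,0,0],0]

```text
clock: 1.75
tcp_pos: [0.5272, 0.1981, 0.2676]
orientation: [-0.002, -0.067, 0.998, -0.0]
wrist_force: [0.1, 0.6, 0.3]
grip_width: -0.0001
```

>>> step_arm:
  motion:
    - [[0.5,-1.2,0],[0,0,0],0]
    - [[0,-1.0,0],[0,0,0],0]
    - [[-0.1,-0.9,0],[0,0,0.1],0]
    - [[0,-0.9,0],[0,0,0.1],0]
    - [[0.1,-0.9,0],[0,0,0.1],0]

```text
clock: 2.25
tcp_pos: [0.5338, 0.1492, 0.2709]
orientation: [0.001, -0.218, 0.976, 0.002]
wrist_force: [1.3, 10.2, -1.0]
grip_width: -0.0
```

>>> step_arm:
  motion:
    - [[0.2,-0.9,0],[0,0,0.1],0]
    - [[0.3,-0.8,0],[0,0,0.1],0]
    - [[0.35,-0.8,0],[0,0,0.1],0]
    - [[0.45,-0.8,0],[0,0,0.1],0]
    - [[0.5,-0.7,0],[0,0,0.1],0]
    - [[0.6,-0.7,0],[0,0,0.1],0]

```text
clock: 2.85
tcp_pos: [0.5571, 0.1015, 0.2711]
orientation: [0.001, -0.496, 0.868, 0.001]
wrist_force: [-4.1, 8.7, 1.3]
grip_width: -0.0
```

```bash
python3 - <<'E'
from cell import *
import cv2,numpy as np
print(state())
p,d=camera("scene");cv2.imwrite("pics/s2.png",cv2.resize(p[60:260,230:430,::-1],None,fx=3,fy=3))
E
```

```text
{'clock': 2.85, 'q': array([ 0.17930907,  0.1158203 ,  0.14357089,  1.59820341,  0.00263278,
       -0.85936383]), 'qvel': array([-0.13377237,  0.11279336,  0.12368108,  0.00991051,  0.01669895,
       -1.13571931]), 'tau': array([ -4.62964296, -54.3221426 ,  46.71024799,  -1.48189824,
        -2.70125829,   1.98124275]), 'tcp_pos': array([0.55708988, 0.10154409, 0.27106748]), 'orientation': array([ 6.00951657e-04, -4.96303945e-01,  8.68147817e-01,  1.18373663e-03]), 'wrist_force': array([-4.06866229,  8.73469249,  1.2797877 ]), 'moment': array([1.8683791 , 0.92995115, 0.09308713]), 'grip_width': -1.6808606850017637e-05}
```

View pics/s2.png

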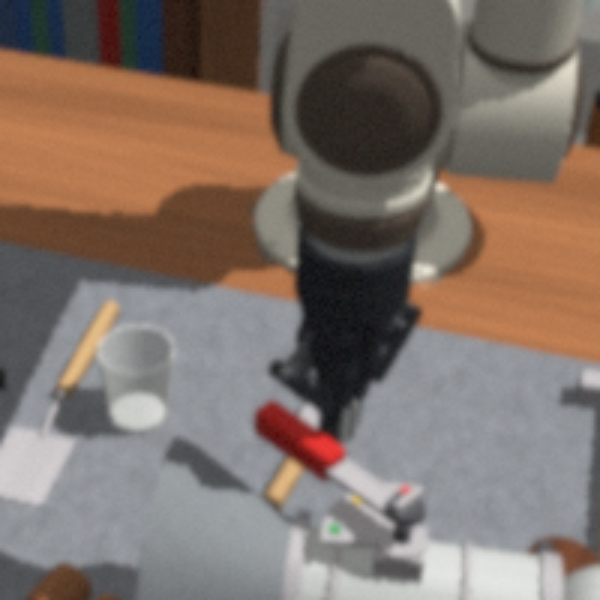

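The lever is at about 0.9 rad, past half open. The finger bears near the inner end of the handle, around zoom (340,440), so I'll move slightly outward as the push continues.

>>> step_arm:
  motion:
    - [[0.4,-0.95,0],[0,0,0.1],0]
    - [[0.5,-0.9,0],[0,0,0.1],0]
    - [[0.8,-0.5,0],[0,0,0.1],0]
    - [[0.85,-0.4,0],[0,0,0.1],0]
    - [[0.9,-0.3,0],[0,0,0.1],0]

```text
clock: 3.4
tcp_pos: [0.5923, 0.0703, 0.271]
orientation: [0.0, -0.695, 0.719, -0.001]
wrist_force: [-0.1, 0.7, -0.2]
grip_width: -0.0
```

```bash
python3 - <<'E'
from cell import *
import cv2,numpy as np
p,d=camera("scene");cv2.imwrite("pics/s3.png",cv2.resize(p[60:260,230:430,::-1],None,fx=3,fy=3))
E
```

```text
(no output)
```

View pics/s3.png

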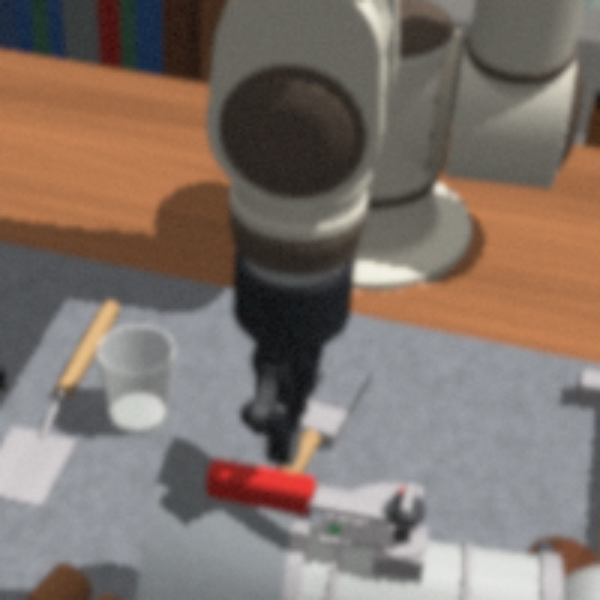

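The lever has jumped ahead of the finger and lies along the duct (force about 0). A further gentle push will confirm it is at the stop.

>>> step_arm:
  motion:
    - [[0.8,-0.1,0],[0,0,0.1],0]
    - [[0.7,0.1,0],[0,0,0.05],0]
    - [[0.2,0,0],[0,0,0],0]

```text
clock: 3.75
tcp_pos: [0.6084, 0.0707, 0.2705]
orientation: [0.001, 0.745, -0.667, -0.0]
wrist_force: [-10.9, -1.9, 3.8]
grip_width: -0.0001
```

>>> step_arm:
  motion:
    - [[0.2,0,0],[0,0,0],0]
    - [[0.1,0,0],[0,0,0],0]

```text
clock: 3.95
tcp_pos: [0.6091, 0.0707, 0.2705]
orientation: [0.002, 0.745, -0.667, -0.002]
wrist_force: [-21.3, -2.1, 6.8]
grip_width: 0.0001
```

The hard stop is confirmed: 11 to 21 N for 0.7 mm of travel. Now I'll back off and rise.

>>> step_arm:
  motion:
    - [[-2,0,0],[0,0,0],0]
    - [[-2,0,0.5],[0,0,0],0]
    - [[-1.5,-1,3],[0,0,0],0]
    - [[-1.5,-4,2],[0,0,0],0]
    - [[-1.5,-4.5,0],[0,0,0],0]
    - [[-1.5,-4.5,0],[0,0,0],0]
    - [[-1.5,-4.5,0],[0,0,0],0]
    - [[-1.5,-4.5,0],[0,0,0],0]

```text
clock: 4.75
tcp_pos: [0.4807, -0.1604, 0.3257]
orientation: [-0.0, 0.745, -0.667, 0.001]
wrist_force: [0.8, -0.5, 0.5]
grip_width: 0.0002
```

```bash
python3 - <<'E'
from cell import *
from h import *
for n in("scene","top"):
    p,d=camera(n);m=camera_model(n);
    if n=="scene":cv2.imwrite("pics/s4.png",cv2.resize(p[120:320,140:400,::-1],None,fx=3,fy=3))
    else: cv2.imwrite("pics/t4.png",cv2.resize(p[130:300,120:380,::-1],None,fx=3,fy=3))
    C=cloud(m,d);M=masks(p)['red']>0
    q=C[M&(C[...,2]>.208)&(C[...,2]<.217)&(abs(C[...,1]-.08)<.12)]
    if len(q)>20: print(n,len(q),cv2.minAreaRect((q[:,:2]*1000).astype(np.float32)))
E
```

```text
scene 177 ((638.95751953125, 66.18836975097656), (16.387786865234375, 67.0822525024414), 6.747480869293213)
top 204 ((631.4330444335938, 65.15502166748047), (21.027008056640625, 71.31138610839844), 8.170659065246582)
```

View pics/s4.png

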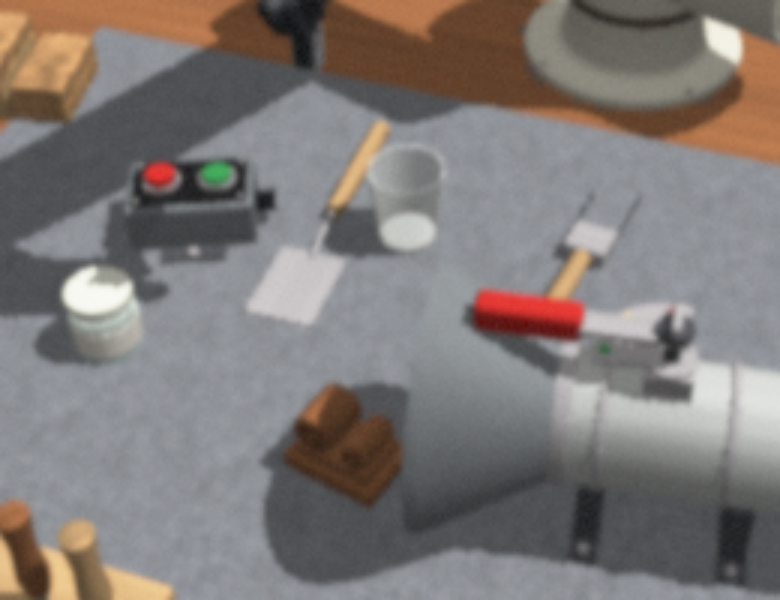

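View pics/t4.png

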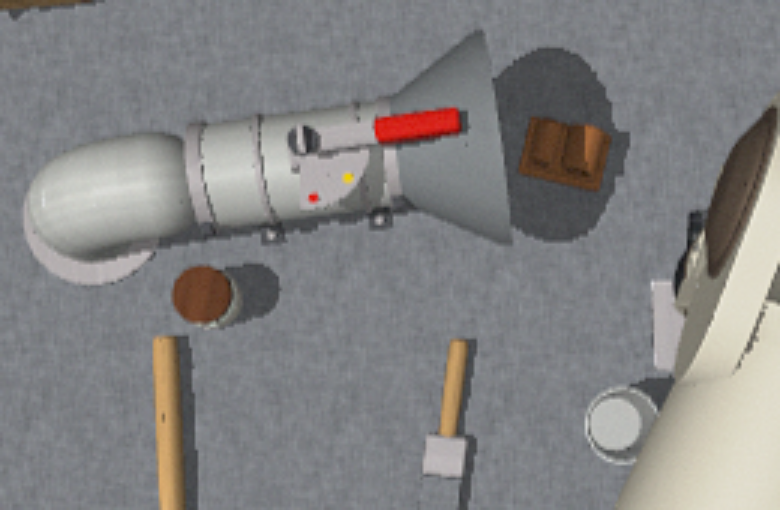

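The lever lies along the duct (rectangle angle turned 90°, 7.97° to 8.17° in the top view), and the jar, cup and corbel are where they were. Next I'll go above the green button.

>>> step_arm:
  motion:
    - [[-1.6,-3.4,0],[0,0,0],0]
    - [[-1.6,-3.4,0],[0,0,0],0]
    - [[-1.6,-3.5,-3],[0,0,0],0]
    - [[-1.6,-3.5,-4],[0,0,0],0]
    - [[0,0,-4],[0,0,0],0]
    - [[0,0,-4],[0,0,0],0]
    - [[0,0,-1],[0,0,0],0]
    - [[0,0,0],[0,0,0],0]

```text
clock: 5.65
tcp_pos: [0.4192, -0.2927, 0.1684]
orientation: [0.0, 0.746, -0.666, -0.001]
wrist_force: [0.5, -0.0, 1.0]
grip_width: 0.0001
```

```bash
python3 - <<'E'
from cell import *
from h import *
print(state()['tcp_pos'])
p,d=camera("scene");cv2.imwrite("pics/s5.png",cv2.resize(p[80:230,130:330,::-1],None,fx=4,fy=4))
E
```

```text
[ 0.41915678 -0.29270496  0.16838948]
```

View pics/s5.png

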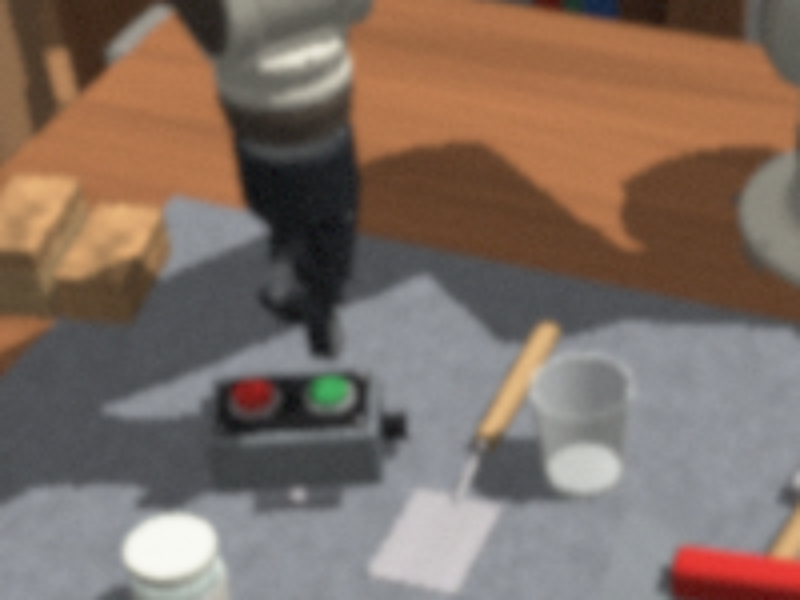

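The fingertip at zoom (323,350) stands just above the green button (330,390), clear of the red one. I'll centre over it and go down.

>>> step_arm:
  motion:
    - [[-0.2,-0.6,-0.6],[0,0,0],0]
    - [[0,0,-1.0],[0,0,0],0]
    - [[0,0,-1.0],[0,0,0],0]
    - [[0,0,-0.4],[0,0,0],0]
    - [[0,0,0],[0,0,0],0]

```text
clock: 6.2
tcp_pos: [0.4173, -0.299, 0.138]
orientation: [0.0, 0.746, -0.666, -0.001]
wrist_force: [-0.5, 0.4, -0.1]
grip_width: 0.0001
```

>>> step_arm:
  motion:
    - [[0,0,-0.3],[0,0,0],0]
    - [[0,0,-0.3],[0,0,0],0]
    - [[0,0,0],[0,0,0],0]

```text
clock: 6.5
tcp_pos: [0.4177, -0.2994, 0.1328]
orientation: [-0.0, 0.746, -0.666, 0.0]
wrist_force: [0.3, -0.0, 1.0]
grip_width: 0.0001
```

>>> step_arm:
  motion:
    - [[0,0,-0.2],[0,0,0],0]
    - [[0,0,-0.2],[0,0,0],0]
    - [[0,0,0],[0,0,0],0]

```text
clock: 6.8
tcp_pos: [0.4177, -0.2994, 0.1292]
orientation: [-0.0, 0.746, -0.666, 0.0]
wrist_force: [0.1, 1.4, 4.5]
grip_width: 0.0001
```

>>> step_arm:
  motion:
    - [[0,0,-0.2],[0,0,0],0]
    - [[0,0,0],[0,0,0],0]

```text
clock: 7.0
tcp_pos: [0.4177, -0.2994, 0.129]
orientation: [-0.0, 0.746, -0.666, 0.001]
wrist_force: [-5.5, 4.4, 18.9]
grip_width: 0.0001
```

Bottomed: 18.9 N with no further travel. I'll release straight up.

>>> step_arm:
  motion:
    - [[0,0,0.6],[0,0,0],0]
    - [[0,0,0.8],[0,0,0],0]
    - [[0,0,3],[0,0,0],0]
    - [[0,0,4],[0,0,0],0]
    - [[-1,3,3],[0,0,0],0]
    - [[-2,4,1],[0,0,0],0]
    - [[-2,4,0],[0,0,0],0]
    - [[0,0,0],[0,0,0],0]

```text
clock: 7.8
tcp_pos: [0.3658, -0.1865, 0.252]
orientation: [-0.0, 0.747, -0.665, 0.0]
wrist_force: [1.1, -0.2, 0.4]
grip_width: -0.0001
```

```bash
python3 - <<'E'
from cell import *
from h import *
s=state();print(s['tcp_pos'],s['wrist_force'])
for n in("scene","top"):
    p,d=camera(n);m=camera_model(n);C=cloud(m,d);cv2.imwrite(f"pics/{n}6.png",p[:,:,::-1])
    for k,M in masks(p).items():
        N,L,st,ce=cv2.connectedComponentsWithStats(M)
        for i in range(1,N):
            if st[i,4]>=20: print(n,k,ce[i].round(1),st[i,4],np.median(C[(L==i)&(d>0)],0).round(4))
E
```

```text
[ 0.36580337 -0.18651195  0.2519593 ] [ 1.08365127 -0.20684558  0.40979955]
scene red [192.6 177.8] 25 [ 0.4428 -0.3429  0.0654]
scene red [315.6 223.2] 223 [0.641  0.0664 0.2104]
scene green [211.7 177.2] 33 [ 0.4202 -0.2977  0.0626]
top red [502.   96.2] 29 [ 0.8676 -0.6113  0.1508]
top red [258.8 171.2] 219 [0.6312 0.0641 0.2115]
```

View pics/scene6.png

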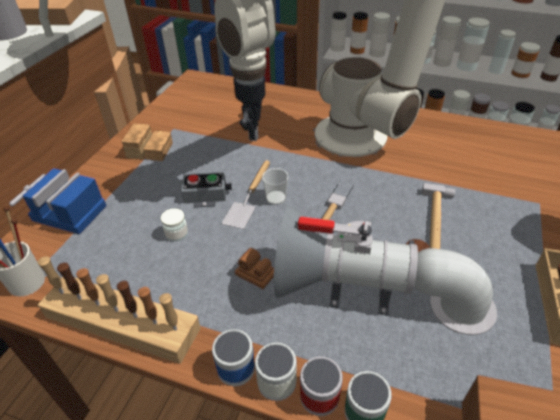

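View pics/top6.png

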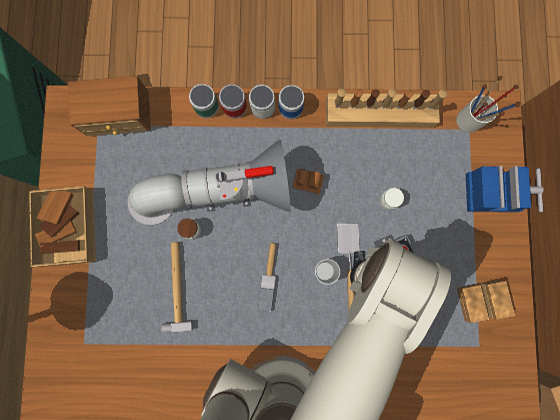

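The lever lies along the duct at (259,171) in the top view. The green button is back up (depth 0.0626 m against 0.063 before), nothing loose has moved, and the arm is clear.

```bash
python3 -c "
from cell import finish_job;print(finish_job())"
```

```text
the job is handed in; nothing more can be done
None
```

The damper is fully open and the green start button was then pressed and released; I handed the job in at about 8 s on the clock.

- **Damper:** I pushed the red lever with closed fingertips from shut, past the half-open click, to the open stop. It jumped home on its own. A further push met a hard stop, about 21 N with under 1 mm of movement. In the top view the handle had turned 90° and lay along the duct.
- **Start button:** Only after that, I pressed the green button straight down. It reached 4.5 N near full travel, then 19 N with no further movement, so it bottomed. It sprang back to 62.6 mm, against about 63 mm before.
- **Left alone:** I never touched the red stop button. In the last pictures the jars, cup, corbel, hammer and spatula were where they started. The brush was partly hidden by the arm, but the arm never came down near it.
- **Disagreement:** The two cameras differed by about 5 to 10 mm in x on the lever and spindle. I used values between them, and the lever met the fingers where predicted. No check failed.

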